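# Lock the microscope stage for transport with its drive stopped

### The arm

A 6-joint arm with a two-finger parallel gripper is mounted at the origin on the work surface. World frame = base frame: x ahead of the robot, y to its left, z up, the work surface at z = 0. Lengths are in m, angles in rad, forces in N, time in s.
With the tool pointing down it reaches from about 0.3 to 0.95 m from the base axis. Payload 3.1 kg.
Tool frame: the origin (TCP) lies at the very end of the fingers, on their centre line; the grasp point (between the pads) lies 19 mm behind it; z points along the fingers, y is the line along which they close (so a half turn about z gives the same grasp; the last joint's range is limited). The gripper opens to 85 mm and grips with 20 to 120 N. Pads are 22 mm wide; open, the fingers measure 114 mm over their backs; the gripper's body (76 mm by 85 mm) begins 54 mm behind the grasp point. The pads swing forward as they close: fully open they stand 13 mm farther back than shut.
Start: joints at [-1.355, 0.308, 1.634, -0, 1.2, -0.07], TCP at [0.176, -0.6, 0.231] pointing down, gripper open.
Joint ranges: [-3.06, 3.06], [-0.79, 1.96], [0.05, 2.63], [-1.19, 4.34], [0.05, 2.64], [-2.94, 2.94]. Speed limits (rad/s): [2.79, 2.79, 3.14, 3.14, 3.14, 3.14].

### API

Orientations are given as a 3x3 rotation matrix whose columns are the frame's x, y, z axes.
In Python, from bench import arm gives the robot as it stands.
- The arm moves only by the tool move_arm, never from a script. Its argument "series" is a list of rows, each an object of numbers: "dx", "dy", "dz": the shift along the tool's x, y, z each as a share of 0.15 m, from -1 to 1; "twist": the turn about the tool's z as a share of 180 degrees, from -1 to 1; "gripper": the closure, from -1 (fully open) to 1 (shut). A call has 1 to 12 rows; each row is the pose to reach, as a shift and turn from the pose commanded when the call began, along the tool's axes at that moment, turning the shorter way round; what a row does not reach only later rows make up. A row lasts 1/12 s, in which the tool goes at most 41.7 mm and 7.16 degrees, less where a joint would pass 70% of its speed; a pose out of reach is approached as far as the arm can. A call with a number of a shift or a turn outside -1 to 1 is refused whole. A call with a gripper value outside its range is refused whole. The fingers move at their own pace and stop on an object; "squeeze" is the grip in N (left out, the last holds). Time passes only in rows, so rows that repeat a pose let the fingers close. It gives the time, the measured TCP pose, the force, the opening and the grip force at its end, in the units of the state.
- arm.sense(): the state, without advancing time (a new reading comes with each control period).
- arm.read_camera(name): name is "side" or "top"; returns the picture (480x640x3 uint8, blue, green, red); there is no depth.
- arm.camera_params(name): a dict with "camera_matrix" (3x3 intrinsics, pixels), "R" (3x3) and "t" (3): a world point X has camera coordinates R X + t. Camera axes: x right, y down, z forward; pixel columns grow to the right and rows downward; lengths in m; the calibration is good to about 2 mm. A picture is of the moment at which its call begins. camera_params takes no time and is no camera call.
- arm.finish_job(): hands the job in; it is judged then, once.
The state is a dict: "time_s": time; "joint_positions": joint angles; "qd": joint speeds; "tau": joint torques, N m; "eef_pos": TCP position; "orientation": TCP orientation; "force": force on the tool from outside, world axes, zero at the start; "wrist_torque": the same for the moment, N m; "grip_width": finger opening in m; "grasp_force": force on a finger pad.
Only numpy, scipy, OpenCV 4.12 (cv2) and the standard library are available. Lean on these libraries where they do the work, as an engineer would, in place of code of your own. Each camera call takes 0.05 s, during which the arm holds its last target. There are 200 camera calls.

### The job

Get the motorised microscope stage ready to be carried: press the mushroom stop on the stage's stop box until it latches down, and only then slide the stage's transport lock all the way to its end stop. When the lock is home, turn the mushroom head clockwise so that the stop is released and pops fully up again, let go, and leave the other things on the bench (dish, bottle, canister, tip box) where they stand.

Things in the scene. Friction and masses are not known exactly. Their poses are not given: they have to be found in the camera images.
- stop_box: Stop box, fixed: white box 120 (x) by 80 (y) by 50 mm high, origin at the centre of its underside. The mushroom head is on its top at x = -20, y = 0 mm; a small fixed ball joystick (collar 20 mm, ball 14 mm, top 37 mm above the box) at x = +42, y = 0. It stands left, middle-far or right on the bench, having swapped places with the stage and the dial box.
- stop_top (a point): Top centre of the mushroom head, moving with it; z up. The head is a round black disc 40 mm across, 20 mm thick (upright rim 3 to 14 mm above its underside, bevelled above), with a thin grey strip flat across its top, on a stem of 18 mm. Up, its top is 84 and its underside 64 mm above the bench; latched, both are 8 mm lower.
- stop_press (a joint): How far the mushroom head is pressed (m): 0 up, 0.008 fully down and latched (hard stop). The spring resists with up to 7 N (most at 2 to 3 mm); past a dead centre at 6 mm it snaps down by itself and holds at 0.008 with about 4 N. Let go before that, it springs back up.
- stop_turn (a joint): Turn of the head about its vertical axis (rad), clockwise seen from above: 0 at rest, hard stop at 1.2. A light spring (0.015 rising to 0.08 N m) turns it back when let go. Latched, turning lifts it off its catch by 4 mm per rad; beyond 0.4 to 0.6 rad (1.0 to be sure) the catch is free and the head springs up, at the latest when let go. It may be gripped across any diameter.
- stage: Motorised microscope stage, fixed: aluminium base 170 (x) by 130 (y) by 30 mm high, origin at the centre of its underside. On it: dark carriage plate 110 by 80 by 18 mm high centred at y = +24 mm; black motor block (18 mm, 16 high) at x = -70, y = 24; the lock's slot along x at y = -48; steel end stop bracket (10 by 26, 16 mm high) at x = +52, y = -48, the locked end.
- lock_top (a point): Top centre of the transport lock's grip: an upright black block 16 mm (along the slide) by 12 mm (across), its top 66 mm above the bench, on a foot 26 by 12 mm that ends 8 mm above the stage's base. It is at x = -27 mm + joint value, y = -48 mm in the stage's frame; axes as the stage's.
- lock (a joint): Position of the transport lock (m): 0 is the free end, 0.050 the locked end at the end stop bracket; it grows towards the stage's +x. It starts between 0 and 0.018 and stays where it is left; about 2.5 N moves it. It counts as home within 3 mm of the end.
- dial_box: Not part of the job: fixed white box 90 by 80 by 60 mm with a plain black dial, 48 mm in diameter and 16 mm high, flat on its top (no stem below it). Origin at the centre of its underside.
- oil_bottle: Bystander: loose brown glass jar, 36 mm in diameter, 85 mm high, standing close beside the stop box. Origin at the centre of its underside.
- canister: Bystander: loose aluminium canister, 32 mm in diameter, 56 mm high, standing beside the stage on the lock's side. Origin at the centre of its underside.
- dish: Bystander: loose clear dish with lid, 55 mm in diameter, 14 mm high, lying on the stage's carriage plate (48 mm above the bench). Origin at the centre of its underside.
- tip_box: Bystander: loose closed grey box 70 by 50 by 45 mm high, between the left and the middle-far place. Origin at the centre of its underside.

How it is judged:
On the way, in this order (a step that is already met when the one before it is completed fails the run):
1. the mushroom stop is pressed down and latched (value of joint stop_press above 0.0065 m), for 0.3 s.
2. the transport lock is home at its end stop while the stop is latched (value of joint lock above 0.047 m and value of joint stop_press above 0.0065 m), for 0.2 s.
3. the mushroom head is turned clockwise to release (value of joint stop_turn above 0.3 rad and value of joint lock above 0.047 m), for 0.05 s.
At the end, for the whole second after the job is handed in: The transport lock is within 3 mm of its end stop; the mushroom head is up again (within 1.5 mm) and turned back to rest (within 0.15 rad); bottle, canister, dish and tip box are within 15 mm of where they stood (value of joint stop_press below 0.0015 m and value of joint stop_turn below 0.15 rad and value of joint lock above 0.047 m and distance of each of oil_bottle, canister, dish, tip_box from where it was at the start of the episode below 0.015 m); the robot touches nothing.
It fails at once if the transport lock is moved (more than 8 mm) while the stop is not latched (distance of lock_top from where it was at the start of the episode above 0.008 m and value of joint lock below 0.045 m and value of joint stop_press below 0.005 m).
It fails at once if a bystander (bottle, canister, dish, tip box) is pushed more than 15 mm or tipped over (distance of any of oil_bottle, canister, dish, tip_box from where it was at the start of the episode above 0.015 m or angle between any of oil_bottle, canister's own z axis and vertical above 0.5 rad).
It also fails if it takes over 51 s, if anything falls off the work surface, if the arm or the gripper's body presses on something with over 40 N, if the wrist force passes 120 N, or if a joint passes its speed limit or range.

## Working session

There is one attempt and no reset: what is moved stays moved. The work goes in short steps, Python scripts to look and compute and a tool call to move; the robot and the scene stay as the last step left them, time stands still between calls to the robot, and variables do not carry over. Pictures are saved under pics/ and viewed, at most 10 in all, crops included, and the job is handed in when it is done.

Besides the shell and the picture viewer there is one more tool, called by a JSON object that holds its "api" and its "payload". move_arm: Moves the arm, as the interface text tells. Its arguments: {"type":"object","properties":{"series":{"type":"array"},"squeeze":{"type":"number"}},"required":["series"]}

```bash
mkdir -p pics; python3 - <<'E'
from bench import arm
import cv2,numpy as np
for n in("top","side"):
    cv2.imwrite(f"pics/{n}0.png",arm.read_camera(n)); p=arm.camera_params(n)
    print(n,np.round(p["camera_matrix"],1).tolist(),np.round(p["R"],4).tolist(),np.round(p["t"],4).tolist())
s=arm.sense();print(s["time_s"],s["eef_pos"],np.round(s["orientation"],3).tolist(),s["grip_width"])
E
```

```text
top [[472.5, 0.0, 318.4], [0.0, 472.5, 245.7], [0.0, 0.0, 1.0]] [[0.022, -0.9998, 0.0015], [-0.9787, -0.0219, -0.204], [0.204, 0.003, -0.979]] [-0.0065, 0.5118, 0.8467]
side [[564.2, 0.0, 314.4], [0.0, 564.2, 235.2], [0.0, 0.0, 1.0]] [[-0.9884, -0.1515, 0.0136], [-0.1206, 0.726, -0.6771], [0.0927, -0.6708, -0.7358]] [0.4972, 0.1512, 1.2129]
0.1 [ 0.17602788 -0.59891735  0.2301522 ] [[0.959, 0.282, -0.0], [0.282, -0.959, 0.002], [0.0, -0.002, -1.0]] 0.08537773550734437
```

View pics/top0.png

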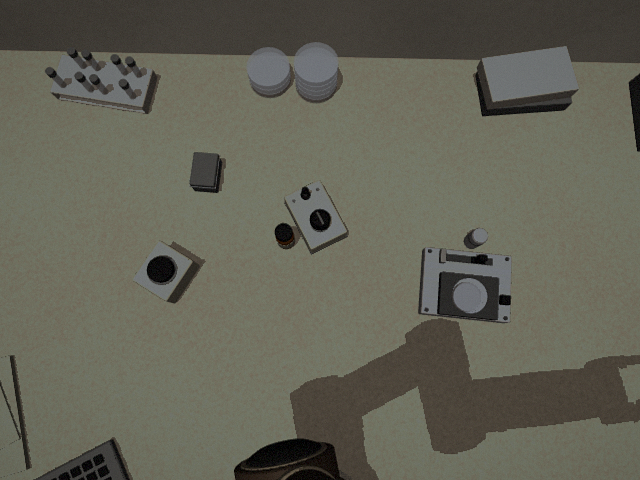

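View pics/side0.png

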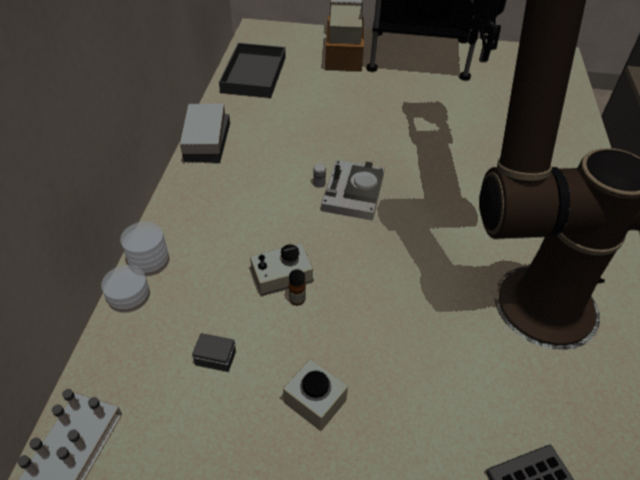

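The stop box is middle-far with its head at about (320,220) in the top view, and the bottle beside it at (285,235). The stage is on the right with the lock near (481,259), the end stop near (443,256), the canister at (477,237) and the dish at (470,295). Next I'll zoom in for precise pixels.

```bash
python3 - <<'E'
import cv2,numpy as np
t=cv2.imread("pics/top0.png");s=cv2.imread("pics/side0.png")
a=t[170:260,260:360];b=t[220:330,410:520];c=s[230:310,240:330];d=s[150:225,305:395]
r=lambda i:cv2.convertScaleAbs(cv2.resize(i,(400,300),interpolation=cv2.INTER_CUBIC),alpha=1.6)
cv2.imwrite("pics/z0.png",np.vstack([np.hstack([r(a),r(b)]),np.hstack([r(c),r(d)])]))
E
```

```text
(no output)
```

View pics/z0.png

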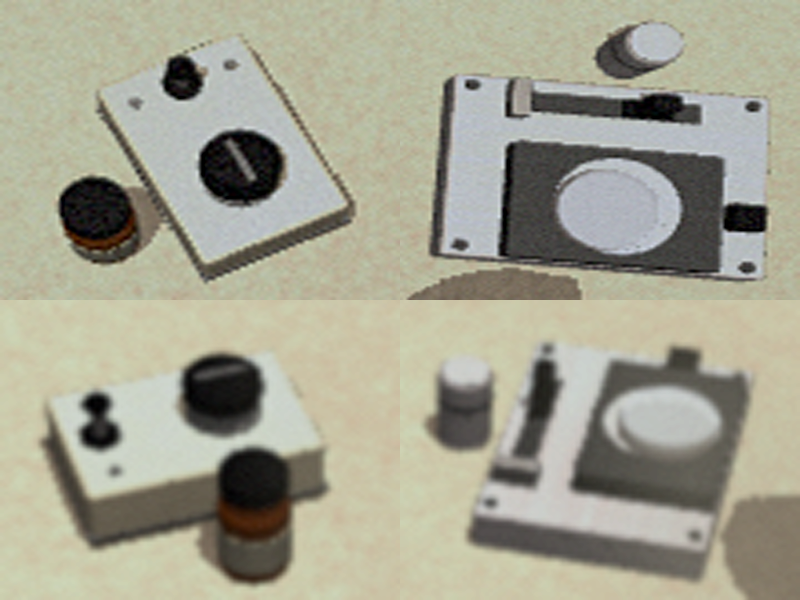

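```bash
cat > h.py <<'E'
from bench import arm
import numpy as np
def ray(n,u,v,z):
    p=arm.camera_params(n);R,t=np.array(p["R"]),np.array(p["t"])
    d=R.T@np.linalg.solve(p["camera_matrix"],[u,v,1]);c=-R.T@t
    return (c+d*(z-c[2])/d[2])[:2]
A=lambda x,y,z:ray("top",260+x/4,170+y*.3,z)
B=lambda x,y,z:ray("top",410+(x-400)*.275,220+y*110/300,z)
C=lambda x,y,z:ray("side",240+x*.225,230+(y-300)*80/300,z)
D=lambda x,y,z:ray("side",305+(x-400)*.225,150+(y-300)*.25,z)
def fit(L,W):
    L,W=np.array(L,float),np.array(W);l=L-L.mean(0);w=W-W.mean(0)
    a=np.arctan2((l[:,0]*w[:,1]-l[:,1]*w[:,0]).sum(),(l*w).sum());R=np.array([[np.cos(a),-np.sin(a)],[np.sin(a),np.cos(a)]])
    t=W.mean(0)-R@L.mean(0);return R,t,a,np.abs(L@R.T+t-W).max()
E
python3 - <<'E'
from h import *
np.set_printoptions(precision=4,suppress=True)
# stop box: top corner pixels; +x end carries joystick
W=[A(98,98,.05),A(243,38,.05),A(354,205,.05),A(207,264,.05)]
R,t,a,e=fit([[.06,.04],[.06,-.04],[-.06,-.04],[-.06,.04]],W)
print("box",t,a,e,"head",R@[-.02,0]+t,"joy",R@[.042,0]+t)
print("strip top/side",A(242,160,.084),C(222,373,.084),"strip ends",A(231,139,.084),A(253,181,.084))
W=[B(455,75,.03),B(770,98,.03),B(766,280,.03),B(442,254,.03)]
R,t,a,e=fit([[.085,-.065],[-.085,-.065],[-.085,.065],[.085,.065]],W)
print("stage",t,a,e,"free",R@[-.027,-.048]+t,"home",R@[.023,-.048]+t,"brk",R@[.052,-.048]+t)
W=[D(545,343,.03),D(752,373,.03),D(705,552,.03),D(478,515,.03)]
print("stage side",fit([[-.085,-.065],[-.085,.065],[.085,.065],[.085,-.065]],W)[1:])
for p in(B(660,100,.066),D(546,365,.066)):print("lock",p,R.T@(p-t))
print("bottle",A(97,205,.085),C(253,475,.085),"can",B(657,42,.056),D(466,374,.056))
E
```

```text
box [0.5728 0.0102] 0.5050933007246977 0.0042895302331456 head [0.5553 0.0005] joy [0.6096 0.0305]
strip top/side [0.5579 0.0019] [0.5562 0.0042] strip ends [0.57   0.0073] [ 0.546  -0.0034]
stage [ 0.4471 -0.2826] 1.491410744256656 0.0011769827490508145 free [ 0.4928 -0.3134] home [ 0.4968 -0.2635] brk [ 0.4991 -0.2346]
stage side (array([ 0.4439, -0.2786]), np.float64(1.4836489952437464), np.float64(0.0032822792769053866))
lock [ 0.4949 -0.3002] [-0.0137 -0.049 ]
lock [ 0.491  -0.3031] [-0.017  -0.0454]
bottle [0.5304 0.0682] [0.5287 0.0751] can [ 0.5381 -0.3041] [ 0.5357 -0.2987]
```

{"api": "move_arm", "payload": {"series": [{"dx": 1,"dy": -0.88,"dz": 0.1,"gripper": 1},{"dx": 1,"dy": -0.88,"dz": 0.1,"gripper": 1},{"dx": 1,"dy": -0.88,"dz": 0.1,"gripper": 1},{"dx": 1,"dy": -0.88,"dz": 0.1,"gripper": 1},{"dx": 1,"dy": -0.88,"dz": 0.1,"gripper": 1},{"dx": 1,"dy": -0.88,"dz": 0.1,"gripper": 1}], "squeeze": 20}}

```text
invalid input
```

{"api": "move_arm", "payload": {"series": [{"dx": 1,"dy": -0.88,"gripper": 1},{"dx": 1,"dy": -0.88,"gripper": 1},{"dx": 1,"dy": -0.88,"gripper": 1},{"dx": 1,"dy": -0.88,"gripper": 1},{"dx": 1,"dy": -0.88,"gripper": 1},{"dx": 1,"dy": -0.88,"gripper": 1}]}}

```text
invalid input
```

{"api": "move_arm", "payload": {"series": [{"dx": 1,"dy": -0.88,"twist": -0.4,"gripper": 1},{"dx": 1,"dy": -0.88,"twist": -0.4,"gripper": 1},{"dx": 1,"dy": -0.88,"twist": -0.4,"gripper": 1},{"dx": 1,"dy": -0.88,"twist": -0.4,"gripper": 1},{"dx": 1,"dy": -0.88,"twist": -0.4,"gripper": 1},{"dx": 1,"dy": -0.88,"twist": -0.4,"gripper": 1},{"dx": 1,"dy": -0.88,"twist": -0.4,"gripper": 1},{"dx": 1,"dy": -0.88,"twist": -0.4,"gripper": 1},{"dx": 1,"dy": -0.88,"twist": -0.4,"gripper": 1},{"dx": 1,"dy": -0.88,"twist": -0.4,"gripper": 1},{"dx": 1,"dy": -0.88,"twist": -0.4,"gripper": 1}]}}

```text
invalid input
```

```bash
cat >> h.py <<'E'
def to(x,y,z,yaw):
    s=arm.sense();R=np.array(s["orientation"]);p=np.array(s["eef_pos"])
    d=R.T@(np.array([x,y,z])-p)/.15
    k=np.degrees(np.arctan2(R[1,0],R[0,0]));tw=-((yaw-k+180)%360-180)/180
    print("at",p.round(4),"yaw",round(k,1),"->",d.round(3),"twist",round(tw,4),"t",s["time_s"],"j6",round(s["joint_positions"][5],2),"w",round(s["grip_width"],4),"F",np.round(s["force"],1))
E
python3 -c "
from h import *
to(.557,.0025,.11,160)"
```

```text
at [ 0.176  -0.5989  0.2302] yaw 16.4 -> [ 3.567 -3.129  0.808] twist -0.7979 t 0.1 j6 -0.07 w 0.0854 F [-0.  -0.3 -0.3]
```

{"api": "move_arm", "payload": {"series": [{"dx": 1,"dy": -0.88,"dz": 0.1,"twist": 0,"gripper": 1},{"dx": 1,"dy": -0.88,"dz": 0.1,"twist": 0,"gripper": 1},{"dx": 1,"dy": -0.88,"dz": 0.1,"twist": 0,"gripper": 1},{"dx": 1,"dy": -0.88,"dz": 0.1,"twist": 0,"gripper": 1},{"dx": 1,"dy": -0.88,"dz": 0.1,"twist": 0,"gripper": 1},{"dx": 1,"dy": -0.88,"dz": 0.1,"twist": 0,"gripper": 1}], "squeeze": 20}}

```text
time_s: 0.6
eef_pos: [0.2846, -0.4244, 0.2145]
orientation: [[0.958, 0.286, -0.0], [0.286, -0.958, 0.007], [0.001, -0.007, -1.0]]
force: [-0.1, -0.9, -0.0]
grip_width: 0.012
grasp_force: 0.0
```

{"api": "move_arm", "payload": {"series": [{"dx": 1,"dy": -0.88,"dz": 0,"twist": 0,"gripper": 1},{"dx": 1,"dy": -0.88,"dz": 0,"twist": 0,"gripper": 1},{"dx": 1,"dy": -0.88,"dz": 0,"twist": 0,"gripper": 1},{"dx": 1,"dy": -0.88,"dz": 0,"twist": 0,"gripper": 1},{"dx": 1,"dy": -0.88,"dz": 0,"twist": 0,"gripper": 1},{"dx": 1,"dy": -0.88,"dz": 0,"twist": 0,"gripper": 1}]}}

```text
time_s: 1.1
eef_pos: [0.3916, -0.2575, 0.216]
orientation: [[0.958, 0.287, 0.001], [0.287, -0.958, 0.003], [0.002, -0.002, -1.0]]
force: [-0.8, -0.4, 0.7]
grip_width: -0.0002
grasp_force: 0.0
```

{"api": "move_arm", "payload": {"series": [{"dx": 1,"dy": -0.88,"dz": 0,"twist": -0.4,"gripper": 1},{"dx": 1,"dy": -0.88,"dz": 0,"twist": -0.4,"gripper": 1},{"dx": 1,"dy": -0.88,"dz": 0,"twist": -0.4,"gripper": 1},{"dx": 1,"dy": -0.88,"dz": 0,"twist": -0.4,"gripper": 1},{"dx": 1,"dy": -0.88,"dz": 0,"twist": -0.4,"gripper": 1},{"dx": 1,"dy": -0.88,"dz": 0,"twist": -0.4,"gripper": 1},{"dx": 1,"dy": -0.88,"dz": 0,"twist": -0.4,"gripper": 1},{"dx": 1,"dy": -0.88,"dz": 0,"twist": -0.4,"gripper": 1},{"dx": 1,"dy": -0.88,"dz": 0,"twist": -0.4,"gripper": 1},{"dx": 1,"dy": -0.88,"dz": 0,"twist": -0.4,"gripper": 1},{"dx": 1,"dy": -0.88,"dz": 0,"twist": -0.4,"gripper": 1}]}}

```text
time_s: 2.02
eef_pos: [0.4962, -0.0938, 0.216]
orientation: [[0.026, 1.0, -0.001], [1.0, -0.026, -0.0], [-0.0, -0.001, -1.0]]
force: [0.4, -0.1, -1.1]
grip_width: -0.0003
grasp_force: 0.0
```

```bash
python3 -c "
from h import *
to(.557,.0025,.11,160)"
```

```text
at [ 0.4962 -0.0938  0.216 ] yaw 88.5 -> [0.653 0.388 0.706] twist -0.3973 t 2.0167 j6 -0.25 w -0.0003 F [ 0.4 -0.1 -1.1]
```

{"api": "move_arm", "payload": {"series": [{"dx": 0.65,"dy": 0.39,"dz": 0.4,"twist": -0.397,"gripper": 1},{"dx": 0.65,"dy": 0.39,"dz": 0.4,"twist": -0.397,"gripper": 1},{"dx": 0.65,"dy": 0.39,"dz": 0.4,"twist": -0.397,"gripper": 1},{"dx": 0.65,"dy": 0.39,"dz": 0.4,"twist": -0.397,"gripper": 1},{"dx": 0.65,"dy": 0.39,"dz": 0.7,"twist": -0.397,"gripper": 1},{"dx": 0.65,"dy": 0.39,"dz": 0.7,"twist": -0.397,"gripper": 1},{"dx": 0.65,"dy": 0.39,"dz": 0.7,"twist": -0.397,"gripper": 1},{"dx": 0.65,"dy": 0.39,"dz": 0.7,"twist": -0.397,"gripper": 1},{"dx": 0.65,"dy": 0.39,"dz": 0.7,"twist": -0.397,"gripper": 1},{"dx": 0.65,"dy": 0.39,"dz": 0.7,"twist": -0.397,"gripper": 1},{"dx": 0.65,"dy": 0.39,"dz": 0.7,"twist": -0.397,"gripper": 1},{"dx": 0.65,"dy": 0.39,"dz": 0.7,"twist": -0.397,"gripper": 1}]}}

```text
time_s: 3.02
eef_pos: [0.5576, 0.0023, 0.1111]
orientation: [[-0.937, 0.35, -0.0], [0.35, 0.937, -0.0], [0.0, -0.0, -1.0]]
force: [-0.2, 0.1, 0.3]
grip_width: -0.0002
grasp_force: 0.0
```

```bash
python3 - <<'E'
from h import *
import cv2
to(.557,.0025,.0765,160)
t=arm.read_camera("top");s=arm.read_camera("side")
r=lambda i:cv2.convertScaleAbs(cv2.resize(i,(400,300),interpolation=cv2.INTER_CUBIC),alpha=1.6)
cv2.imwrite("pics/z1.png",np.hstack([r(t[170:260,260:360]),r(s[230:310,240:330])]))
E
```

```text
at [0.5576 0.0023 0.1111] yaw 159.5 -> [0.004 0.    0.23 ] twist -0.0026 t 3.0167 j6 -1.29 w -0.0002 F [-0.2  0.1  0.3]
```

View pics/z1.png

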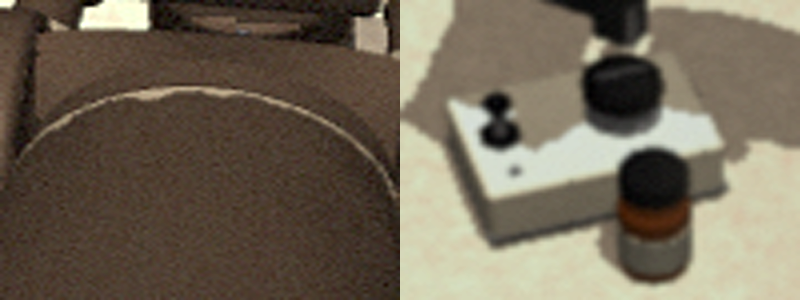

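The top view is blocked by the arm. In the side view the closed fingertip is directly above the mushroom head (about (622,75) in the crop), so I'll press down.

{"api": "move_arm", "payload": {"series": [{"dx": 0,"dy": 0,"dz": 0.15,"twist": 0,"gripper": 1},{"dx": 0,"dy": 0,"dz": 0.19,"twist": 0,"gripper": 1},{"dx": 0,"dy": 0,"dz": 0.21,"twist": 0,"gripper": 1},{"dx": 0,"dy": 0,"dz": 0.22,"twist": 0,"gripper": 1},{"dx": 0,"dy": 0,"dz": 0.23,"twist": 0,"gripper": 1},{"dx": 0,"dy": 0,"dz": 0.235,"twist": 0,"gripper": 1},{"dx": 0,"dy": 0,"dz": 0.235,"twist": 0,"gripper": 1},{"dx": 0,"dy": 0,"dz": 0.235,"twist": 0,"gripper": 1}]}}

```text
time_s: 3.78
eef_pos: [0.5573, 0.003, 0.076]
orientation: [[-0.939, 0.345, -0.0], [0.345, 0.939, 0.0], [0.0, -0.0, -1.0]]
force: [-1.2, 0.1, 1.0]
grip_width: -0.0001
grasp_force: 0.1
```

{"api": "move_arm", "payload": {"series": [{"dx": 0,"dy": 0,"dz": 0.005,"twist": 0,"gripper": 1},{"dx": 0,"dy": 0,"dz": 0.01,"twist": 0,"gripper": 1},{"dx": 0,"dy": 0,"dz": 0.01,"twist": 0,"gripper": 1},{"dx": 0,"dy": 0,"dz": 0.01,"twist": 0,"gripper": 1}]}}

```text
time_s: 4.12
eef_pos: [0.5575, 0.003, 0.0756]
orientation: [[-0.939, 0.345, -0.0], [0.345, 0.939, 0.0], [0.0, -0.0, -1.0]]
force: [-1.9, -0.3, 7.4]
grip_width: -0.0001
grasp_force: 3.5
```

Firm at the hard stop with the head at 0.0756. Now I'll rise and head for the lock.

{"api": "move_arm", "payload": {"series": [{"dx": 0,"dy": 0,"dz": -0.2,"twist": 0,"gripper": 1},{"dx": 0,"dy": 0,"dz": -0.6,"twist": 0,"gripper": 1},{"dx": 0,"dy": 0,"dz": -0.6,"twist": 0,"gripper": 1},{"dx": 0.0,"dy": -1,"dz": -0.6,"twist": 0.0,"gripper": 1},{"dx": 0.0,"dy": -1,"dz": -0.6,"twist": 0.0,"gripper": 1},{"dx": 0.0,"dy": -1,"dz": -0.6,"twist": 0.0,"gripper": 1},{"dx": 0.0,"dy": -1,"dz": -0.6,"twist": 0.0,"gripper": 1},{"dx": 0.0,"dy": -1,"dz": -0.6,"twist": 0.0,"gripper": 1}]}}

```text
time_s: 4.78
eef_pos: [0.5042, -0.1417, 0.1646]
orientation: [[-0.937, 0.349, -0.001], [0.349, 0.937, -0.002], [-0.0, -0.002, -1.0]]
force: [-0.2, -0.4, 0.5]
grip_width: 0.0004
grasp_force: 0.0
```

```bash
python3 -c "
from h import *
to(.492,-.345,.165,175.4)"
```

```text
at [ 0.5042 -0.1417  0.1646] yaw 159.6 -> [-0.397 -1.298 -0.   ] twist -0.0878 t 4.7833 j6 -1.57 w 0.0004 F [-0.2 -0.4  0.5]
```

{"api": "move_arm", "payload": {"series": [{"dx": -0.2,"dy": -0.65,"dz": 0,"twist": -0.088,"gripper": 1},{"dx": -0.2,"dy": -0.65,"dz": 0,"twist": -0.088,"gripper": 1},{"dx": -0.2,"dy": -0.65,"dz": 0,"twist": -0.088,"gripper": 1},{"dx": -0.2,"dy": -0.65,"dz": 0,"twist": -0.088,"gripper": 1},{"dx": -0.2,"dy": -0.65,"dz": 0,"twist": -0.088,"gripper": 1}]}}

```text
time_s: 5.2
eef_pos: [0.5004, -0.2402, 0.1643]
orientation: [[-0.997, 0.078, 0.0], [0.078, 0.997, 0.001], [0.0, 0.001, -1.0]]
force: [-0.7, 0.9, 0.3]
grip_width: 0.0001
grasp_force: 0.0
```

```bash
python3 -c "
from h import *
to(.491,-.345,.1,175.4)"
```

```text
at [ 0.5004 -0.2402  0.1643] yaw 175.5 -> [ 0.008 -0.702  0.428] twist 0.0006 t 5.2 j6 -2.02 w 0.0001 F [-0.7  0.9  0.3]
```

{"api": "move_arm", "payload": {"series": [{"dx": 0,"dy": -0.7,"dz": 0,"twist": 0,"gripper": 1},{"dx": 0,"dy": -0.7,"dz": 0,"twist": 0,"gripper": 1},{"dx": 0,"dy": -0.7,"dz": 0,"twist": 0,"gripper": 1},{"dx": 0,"dy": -0.7,"dz": 0.43,"twist": 0,"gripper": 1},{"dx": 0,"dy": -0.7,"dz": 0.43,"twist": 0,"gripper": 1},{"dx": 0,"dy": -0.7,"dz": 0.43,"twist": 0,"gripper": 1},{"dx": 0,"dy": -0.7,"dz": 0.43,"twist": 0,"gripper": 1}]}}

```text
time_s: 5.78
eef_pos: [0.4915, -0.3418, 0.0982]
orientation: [[-0.997, 0.075, -0.004], [0.075, 0.997, 0.004], [0.004, 0.003, -1.0]]
force: [-0.1, -0.0, 1.0]
grip_width: -0.0001
grasp_force: 0.0
```

```bash
python3 - <<'E'
from h import *
import cv2
to(.491,-.345,.046,175.4)
t=arm.read_camera("top");s=arm.read_camera("side")
r=lambda i:cv2.convertScaleAbs(cv2.resize(i,(400,300),interpolation=cv2.INTER_CUBIC),alpha=1.6)
cv2.imwrite("pics/z2.png",np.vstack([np.hstack([r(t[170:260,260:360]),r(t[220:330,410:520])]),np.hstack([r(s[230:310,240:330]),r(s[150:225,305:395])])]))
E
```

```text
at [ 0.4915 -0.3418  0.0982] yaw 175.7 -> [ 0.    -0.023  0.348] twist 0.0018 t 5.7833 j6 -2.18 w -0.0001 F [-0.1 -0.   1. ]
```

View pics/z2.png

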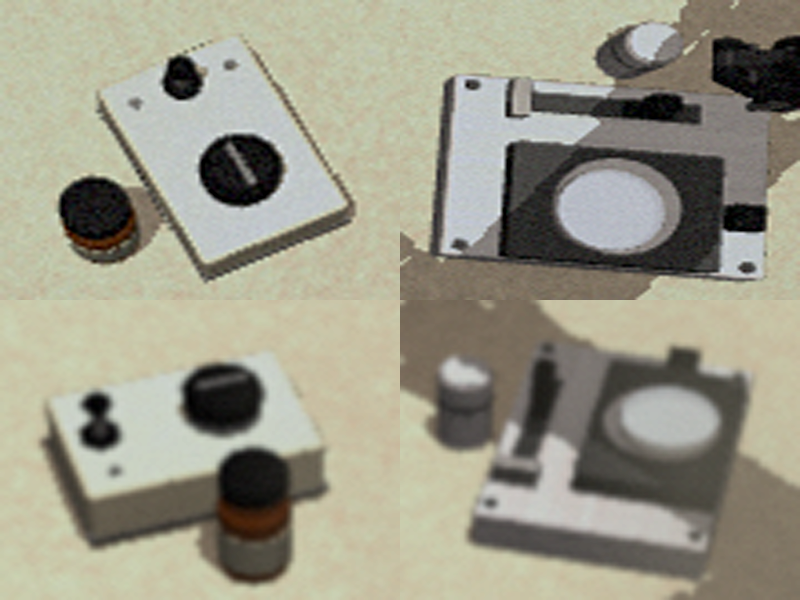

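The stop head sits lower and is latched, with its strip at (222,383) against 373 before. The fingers are beyond the lock's free end and nothing else has moved. I'll descend and push.

{"api": "move_arm", "payload": {"series": [{"dx": 0,"dy": -0.02,"dz": 0.2,"twist": 0,"gripper": 1},{"dx": 0,"dy": -0.02,"dz": 0.34,"twist": 0,"gripper": 1},{"dx": 0,"dy": -0.02,"dz": 0.34,"twist": 0,"gripper": 1},{"dx": 0,"dy": -0.02,"dz": 0.34,"twist": 0,"gripper": 1},{"dx": 0,"dy": 0.05,"dz": 0.34,"twist": 0,"gripper": 1},{"dx": 0,"dy": 0.1,"dz": 0.34,"twist": 0,"gripper": 1},{"dx": 0,"dy": 0.15,"dz": 0.34,"twist": 0,"gripper": 1},{"dx": 0,"dy": 0.2,"dz": 0.34,"twist": 0,"gripper": 1},{"dx": 0,"dy": 0.25,"dz": 0.34,"twist": 0,"gripper": 1},{"dx": 0,"dy": 0.28,"dz": 0.34,"twist": 0,"gripper": 1},{"dx": 0,"dy": 0.3,"dz": 0.34,"twist": 0,"gripper": 1},{"dx": 0,"dy": 0.3,"dz": 0.34,"twist": 0,"gripper": 1}]}}

```text
time_s: 6.88
eef_pos: [0.4962, -0.2989, 0.0493]
orientation: [[-0.997, 0.075, 0.001], [0.075, 0.997, -0.0], [-0.001, 0.0, -1.0]]
force: [-0.2, -1.1, 0.5]
grip_width: 0.0002
grasp_force: 0.5
```

```bash
python3 -c "
from h import *
to(.496,-.286,.046,175.4)"
```

```text
at [ 0.4962 -0.2989  0.0493] yaw 175.7 -> [0.008 0.086 0.022] twist 0.0017 t 6.8833 j6 -2.11 w 0.0002 F [-0.2 -1.1  0.5]
```

{"api": "move_arm", "payload": {"series": [{"dx": 0,"dy": 0.02,"dz": 0,"twist": 0,"gripper": 1},{"dx": 0,"dy": 0.04,"dz": 0,"twist": 0,"gripper": 1},{"dx": 0,"dy": 0.06,"dz": 0,"twist": 0,"gripper": 1}]}}

```text
time_s: 7.13
eef_pos: [0.4967, -0.2908, 0.0491]
orientation: [[-0.997, 0.076, 0.0], [0.076, 0.997, -0.0], [-0.0, -0.0, -1.0]]
force: [-0.1, -2.3, 1.7]
grip_width: 0.0001
grasp_force: 1.4
```

{"api": "move_arm", "payload": {"series": [{"dx": 0,"dy": 0.01,"dz": 0,"twist": 0,"gripper": 1},{"dx": 0,"dy": 0.02,"dz": 0,"twist": 0,"gripper": 1},{"dx": 0,"dy": 0.03,"dz": 0,"twist": 0,"gripper": 1}]}}

```text
time_s: 7.38
eef_pos: [0.497, -0.2861, 0.049]
orientation: [[-0.997, 0.076, 0.0], [0.076, 0.997, -0.0], [-0.0, -0.0, -1.0]]
force: [0.8, -2.6, 1.3]
grip_width: 0.0001
grasp_force: 1.3
```

Still sliding at about 2.5 N.

{"api": "move_arm", "payload": {"series": [{"dx": 0,"dy": 0.01,"dz": 0,"twist": 0,"gripper": 1},{"dx": 0,"dy": 0.02,"dz": 0,"twist": 0,"gripper": 1},{"dx": 0,"dy": 0.02,"dz": 0,"twist": 0,"gripper": 1}]}}

```text
time_s: 7.63
eef_pos: [0.4972, -0.283, 0.049]
orientation: [[-0.997, 0.075, 0.0], [0.075, 0.997, -0.0], [-0.0, -0.0, -1.0]]
force: [0.7, -2.7, 0.6]
grip_width: -0.0002
grasp_force: 1.3
```

{"api": "move_arm", "payload": {"series": [{"dx": 0,"dy": 0.01,"dz": 0,"twist": 0,"gripper": 1},{"dx": 0,"dy": 0.02,"dz": 0,"twist": 0,"gripper": 1},{"dx": 0,"dy": 0.02,"dz": 0,"twist": 0,"gripper": 1}]}}

```text
time_s: 7.88
eef_pos: [0.4974, -0.2827, 0.0492]
orientation: [[-0.997, 0.073, 0.001], [0.073, 0.997, -0.005], [-0.001, -0.005, -1.0]]
force: [0.5, -9.5, -1.4]
grip_width: -0.0002
grasp_force: 4.8
```

{"api": "move_arm", "payload": {"series": [{"dx": 0,"dy": 0.015,"dz": 0,"twist": 0,"gripper": 1},{"dx": 0,"dy": 0.015,"dz": 0,"twist": 0,"gripper": 1},{"dx": 0,"dy": 0.015,"dz": 0,"twist": 0,"gripper": 1},{"dx": 0,"dy": 0.015,"dz": 0,"twist": 0,"gripper": 1}]}}

```text
time_s: 8.22
eef_pos: [0.4975, -0.2824, 0.0493]
orientation: [[-0.997, 0.073, 0.001], [0.073, 0.997, -0.008], [-0.002, -0.008, -1.0]]
force: [-0.9, -14.4, -2.6]
grip_width: -0.0003
grasp_force: 7.1
```

{"api": "move_arm", "payload": {"series": [{"dx": 0,"dy": -0.1,"dz": 0,"twist": 0,"gripper": 1},{"dx": 0,"dy": -0.15,"dz": 0,"twist": 0,"gripper": 1},{"dx": 0,"dy": -0.15,"dz": -0.3,"twist": 0,"gripper": 1},{"dx": 0,"dy": -0.15,"dz": -0.8,"twist": 0,"gripper": 1},{"dx": 0,"dy": -0.15,"dz": -0.8,"twist": 0,"gripper": 1},{"dx": 0,"dy": 0.7,"dz": -0.8,"twist": 0.09,"gripper": 1},{"dx": 0,"dy": 0.9,"dz": -0.8,"twist": 0.09,"gripper": 1},{"dx": 0,"dy": 0.9,"dz": -0.8,"twist": 0.09,"gripper": -0.4},{"dx": 0,"dy": 0.9,"dz": -0.8,"twist": 0.09,"gripper": -0.4},{"dx": 0,"dy": 0.9,"dz": -0.8,"twist": 0.09,"gripper": -0.4},{"dx": 0,"dy": 0.9,"dz": -0.8,"twist": 0.09,"gripper": -0.4}]}}

```text
time_s: 9.13
eef_pos: [0.5064, -0.1406, 0.1682]
orientation: [[-0.938, 0.347, -0.003], [0.347, 0.938, 0.002], [0.004, 0.001, -1.0]]
force: [-0.3, -0.8, -0.6]
grip_width: 0.0477
grasp_force: 0.0
```

```bash
python3 - <<'E'
from h import *
import cv2
to(.5573,.0027,.12,160)
t=arm.read_camera("top");s=arm.read_camera("side")
r=lambda i:cv2.convertScaleAbs(cv2.resize(i,(400,300),interpolation=cv2.INTER_CUBIC),alpha=1.6)
cv2.imwrite("pics/z3.png",np.vstack([np.hstack([r(t[170:260,260:360]),r(t[220:330,410:520])]),np.hstack([r(s[230:310,240:330]),r(s[150:225,305:395])])]))
E
```

```text
at [ 0.5064 -0.1406  0.1682] yaw 159.7 -> [0.012 1.013 0.322] twist -0.0017 t 9.1333 j6 -1.57 w 0.0477 F [-0.3 -0.8 -0.6]
```

View pics/z3.png

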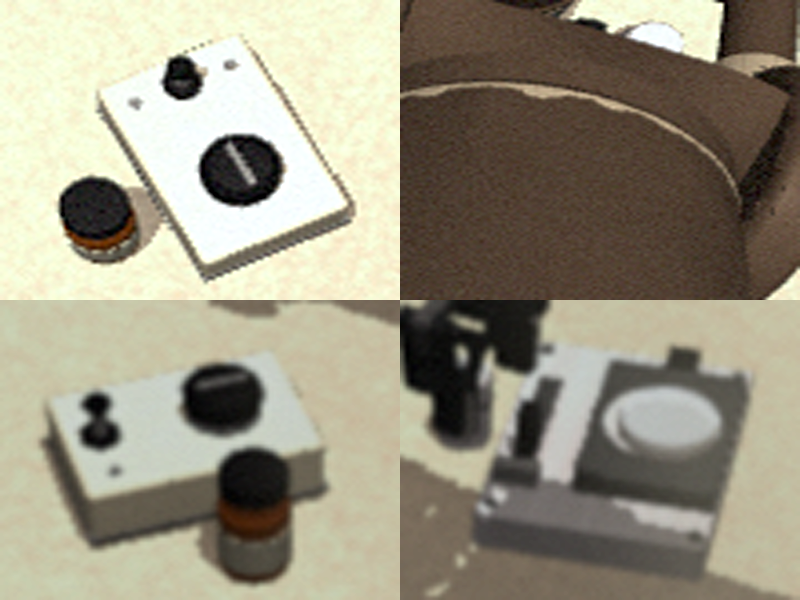

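The stop is still latched with its strip at (222,382), and the lock is against the bracket at about (530,425) in the side crop. Now I'll go above the head with the fingers partly open.

{"api": "move_arm", "payload": {"series": [{"dx": 0,"dy": 1,"dz": 0,"twist": 0,"gripper": -0.4},{"dx": 0,"dy": 1,"dz": 0,"twist": 0,"gripper": -0.4},{"dx": 0,"dy": 1,"dz": 0,"twist": 0,"gripper": -0.4},{"dx": 0,"dy": 1,"dz": 0.32,"twist": 0,"gripper": -0.4},{"dx": 0,"dy": 1,"dz": 0.32,"twist": 0,"gripper": -0.4},{"dx": 0,"dy": 1,"dz": 0.32,"twist": 0,"gripper": -0.4},{"dx": 0,"dy": 1,"dz": 0.32,"twist": 0,"gripper": -0.4}]}}

```text
time_s: 9.82
eef_pos: [0.559, -0.004, 0.1198]
orientation: [[-0.936, 0.351, -0.004], [0.351, 0.936, -0.0], [0.004, -0.002, -1.0]]
force: [0.1, 0.7, 1.1]
grip_width: 0.06
grasp_force: 0.0
```

```bash
python3 -c "
from h import *
print(A(241,163,.076),C(222,382.5,.076))
to(.5573,.0027,.053,160)"
```

```text
[0.55834097 0.0023406 ] [0.55629422 0.00436988]
at [ 0.559  -0.004   0.1198] yaw 159.4 -> [0.025 0.039 0.445] twist -0.0032 t 9.8167 j6 -1.3 w 0.06 F [0.1 0.7 1.1]
```

{"api": "move_arm", "payload": {"series": [{"dx": 0.025,"dy": 0.043,"dz": 0,"twist": 0,"gripper": -0.4},{"dx": 0.025,"dy": 0.043,"dz": 0.15,"twist": 0,"gripper": -0.4},{"dx": 0.025,"dy": 0.043,"dz": 0.3,"twist": 0,"gripper": -0.4},{"dx": 0.025,"dy": 0.043,"dz": 0.4,"twist": 0,"gripper": -0.4},{"dx": 0.025,"dy": 0.043,"dz": 0.445,"twist": 0,"gripper": -0.4},{"dx": 0.025,"dy": 0.043,"dz": 0.445,"twist": 0,"gripper": -0.4},{"dx": 0.025,"dy": 0.043,"dz": 0.445,"twist": 0,"gripper": -0.4}]}}

```text
time_s: 10.4
eef_pos: [0.5598, 0.0038, 0.0553]
orientation: [[-0.936, 0.352, 0.001], [0.352, 0.936, -0.0], [-0.001, 0.0, -1.0]]
force: [-0.6, 0.9, -0.1]
grip_width: 0.0599
grasp_force: 0.0
```

```bash
python3 -c "
from h import *
to(.5573,.003,.053,160)"
```

```text
at [0.5598 0.0038 0.0553] yaw 159.4 -> [ 0.013 -0.011  0.016] twist -0.0033 t 10.4 j6 -1.28 w 0.0599 F [-0.6  0.9 -0.1]
```

Correct to the centre, then close slowly.

{"api": "move_arm", "payload": {"series": [{"dx": 0.014,"dy": -0.011,"dz": 0.015,"twist": 0,"gripper": -0.4},{"dx": 0.014,"dy": -0.011,"dz": 0.015,"twist": 0,"gripper": -0.2},{"dx": 0.014,"dy": -0.011,"dz": 0.015,"twist": 0,"gripper": 0},{"dx": 0.014,"dy": -0.011,"dz": 0.015,"twist": 0,"gripper": 0.3},{"dx": 0.014,"dy": -0.011,"dz": 0.015,"twist": 0,"gripper": 0.3},{"dx": 0.014,"dy": -0.011,"dz": 0.015,"twist": 0,"gripper": 0.3}], "squeeze": 25}}

```text
time_s: 10.9
eef_pos: [0.5577, 0.0048, 0.0534]
orientation: [[-0.936, 0.351, 0.002], [0.351, 0.936, 0.001], [-0.002, 0.002, -1.0]]
force: [-0.7, 3.6, 6.0]
grip_width: 0.0388
grasp_force: 25.0
```

{"api": "move_arm", "payload": {"series": [{"dx": 0,"dy": 0,"dz": -0.003,"twist": 0.035,"gripper": 0.3},{"dx": 0,"dy": 0,"dz": -0.006,"twist": 0.07,"gripper": 0.3},{"dx": 0,"dy": 0,"dz": -0.009,"twist": 0.105,"gripper": 0.3},{"dx": 0,"dy": 0,"dz": -0.012,"twist": 0.14,"gripper": 0.3},{"dx": 0,"dy": 0,"dz": -0.015,"twist": 0.175,"gripper": 0.3},{"dx": 0,"dy": 0,"dz": -0.018,"twist": 0.21,"gripper": 0.3},{"dx": 0,"dy": 0,"dz": -0.021,"twist": 0.245,"gripper": 0.3},{"dx": 0,"dy": 0,"dz": -0.024,"twist": 0.28,"gripper": 0.3},{"dx": 0,"dy": 0,"dz": -0.027,"twist": 0.315,"gripper": 0.3},{"dx": 0,"dy": 0,"dz": -0.03,"twist": 0.35,"gripper": 0.3},{"dx": 0,"dy": 0,"dz": -0.03,"twist": 0.355,"gripper": 0.3},{"dx": 0,"dy": 0,"dz": -0.03,"twist": 0.355,"gripper": 0.3}]}}

```text
time_s: 11.9
eef_pos: [0.5575, 0.0047, 0.058]
orientation: [[-0.097, 0.995, 0.002], [0.995, 0.097, 0.001], [0.001, 0.002, -1.0]]
force: [-1.2, 3.8, 6.2]
grip_width: 0.0381
grasp_force: 25.1
```

```bash
python3 - <<'E'
from h import *
import cv2
to(.5573,.003,.053,97)
print(arm.sense()["wrist_torque"])
s=arm.read_camera("side")
cv2.imwrite("pics/z4.png",cv2.convertScaleAbs(cv2.resize(s[210:310,220:340],(600,500),interpolation=cv2.INTER_CUBIC),alpha=1.6))
E
```

```text
at [0.5575 0.0047 0.058 ] yaw 95.5 -> [-0.011 -0.003  0.033] twist -0.0081 t 11.9 j6 -0.17 w 0.0381 F [-1.2  3.8  6.2]
[0.69544622 0.14807786 0.0860748 ]
```

View pics/z4.png

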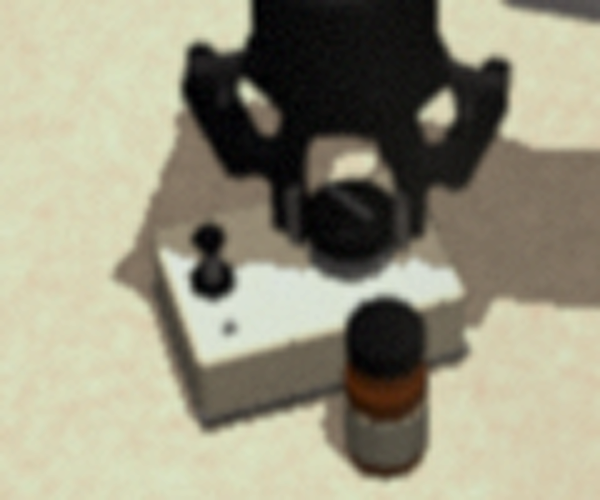

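The strip has rotated about 60° with the gripper, and the head is lifted. Now I'll open, wait, and rise straight up.

{"api": "move_arm", "payload": {"series": [{"dx": 0,"dy": 0,"dz": 0,"twist": 0,"gripper": -0.4},{"dx": 0,"dy": 0,"dz": 0,"twist": 0,"gripper": -0.4},{"dx": 0,"dy": 0,"dz": 0,"twist": 0,"gripper": -0.4},{"dx": 0,"dy": 0,"dz": 0,"twist": 0,"gripper": -0.4},{"dx": 0,"dy": 0,"dz": -0.1,"twist": 0,"gripper": -0.4},{"dx": 0,"dy": 0,"dz": -0.25,"twist": 0,"gripper": -0.4},{"dx": 0,"dy": 0,"dz": -0.5,"twist": 0,"gripper": -0.4},{"dx": 0,"dy": 0,"dz": -0.9,"twist": 0,"gripper": -0.4},{"dx": -0.6,"dy": 0,"dz": -0.9,"twist": 0,"gripper": -0.4},{"dx": -1,"dy": -0.5,"dz": -0.9,"twist": 0,"gripper": -0.4},{"dx": -1,"dy": -0.8,"dz": -0.9,"twist": 0,"gripper": -0.4},{"dx": -1,"dy": -0.8,"dz": -0.9,"twist": 0,"gripper": -0.4}]}}

```text
time_s: 12.95
eef_pos: [0.4794, -0.1321, 0.1899]
orientation: [[-0.098, 0.995, 0.001], [0.995, 0.098, -0.001], [-0.001, 0.001, -1.0]]
force: [0.5, -0.6, 0.4]
grip_width: 0.06
grasp_force: 0.0
```

{"api": "move_arm", "payload": {"series": [{"dx": 0,"dy": -0.8,"dz": 0,"twist": 0,"gripper": -0.4},{"dx": 0,"dy": -0.8,"dz": 0,"twist": 0,"gripper": -0.4},{"dx": 0,"dy": -0.8,"dz": 0,"twist": 0,"gripper": -0.4},{"dx": 0,"dy": -0.8,"dz": 0,"twist": 0,"gripper": -0.4},{"dx": 0,"dy": -0.8,"dz": 0,"twist": 0,"gripper": -0.4}]}}

```text
time_s: 13.37
eef_pos: [0.3583, -0.1421, 0.1888]
orientation: [[-0.095, 0.996, -0.001], [0.996, 0.095, 0.0], [0.0, -0.001, -1.0]]
force: [0.2, -0.5, 0.3]
grip_width: 0.0598
grasp_force: 0.0
```

```bash
python3 - <<'E'
from h import *
import cv2
to(.3,-.15,.2,97)
t=arm.read_camera("top");s=arm.read_camera("side")
r=lambda i:cv2.convertScaleAbs(cv2.resize(i,(400,300),interpolation=cv2.INTER_CUBIC),alpha=1.6)
cv2.imwrite("pics/z5.png",np.vstack([np.hstack([r(t[170:260,260:360]),r(t[220:330,410:520])]),np.hstack([r(s[230:310,240:330]),r(s[150:225,305:395])])]))
E
```

```text
at [ 0.3583 -0.1421  0.1888] yaw 95.4 -> [-0.016 -0.392 -0.075] twist -0.0087 t 13.3667 j6 -0.59 w 0.0598 F [ 0.2 -0.5  0.3]
```

View pics/z5.png

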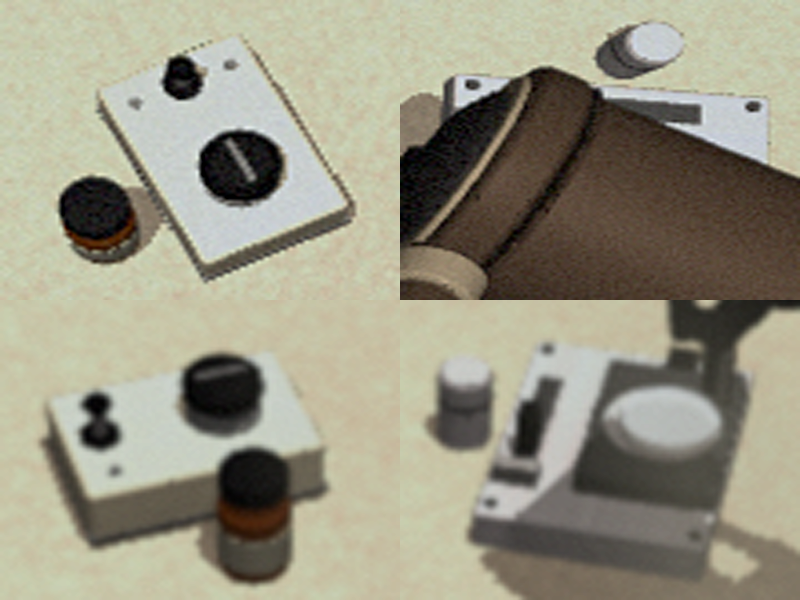

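The head is fully up with its strip back at (222,373) and unrotated. The lock sits at the bracket, and the bottle, canister and dish are where they were. Handing in.

```bash
python3 -c "
from bench import arm
print(arm.finish_job())"
```

```text
the job is handed in; nothing more can be done
None
```

I handed the job in at about 13.5 s: the stop was latched, the lock was slid home, and the head was turned to release and popped back up. The last pictures show the bottle, canister and dish unmoved; I didn't check the tip box again, but the arm never went near it. The hand-in gave no verdict.

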